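# Wind the cake carousel three turns

## Robot

A 7-joint arm with a two-finger parallel gripper is mounted at the origin on the work surface. World frame = base frame: x ahead of the robot, y to its left, z up, the work surface at z = 0. Lengths are in m, angles in rad, forces in N, time in s.
With the tool pointing down it reaches from about 0.425 to 0.925 m from the base axis. Payload 6.8 kg.
Tool frame: the origin (TCP) lies at the very end of the fingers, on their centre line; the grasp point (between the pads) lies 19 mm behind it; z points along the fingers, y is the line along which they close (so a half turn about z gives the same grasp; the last joint's range is limited). The gripper opens to 85 mm and grips with 20 to 120 N. Pads are 22 mm wide; open, the fingers measure 114 mm over their backs; the gripper's body (76 mm by 85 mm) begins 54 mm behind the grasp point. The pads swing forward as they close: fully open they stand 13 mm farther back than shut.
Start: joints at [-1.451, 0.477, 0.022, 1.555, -0.011, 1.109, -0.083], TCP at [0.152, 0.658, 0.206] pointing down, gripper open.
Joint ranges: [-2.96, 2.96], [-0.34, 2.1], [-1.41, 1.46], [0.24, 2.44], [-1.37, 4.51], [0.17, 1.92], [-2.96, 2.96]. Speed limits (rad/s): [2.39, 2.39, 3.14, 3.14, 3.14, 3.14, 3.14].

## Interface

Orientations are given as a unit quaternion [x, y, z, w].
In Python, from rig import env gives the robot as it stands.
- The arm moves only by the tool send_rows, never from a script. Its argument "steps" is a list of rows, each a list of 4 numbers: the shift along the tool's x, y, z in m, then the turn about the tool's z in degrees. A call has 1 to 5 rows; each row shifts and turns the commanded pose from where the row before left it, along the tool's axes as they then stand; what a row does not reach is not made up. A row lasts 1/10 s, in which the tool goes at most 50 mm and 8.59 degrees, less where a joint would pass 70% of its speed; a pose out of reach is approached as far as the arm can. A call with a gripper value outside its range is refused whole. "grip" is the opening, from -1 (shut) to 1 (fully open), set as the call begins (left out, the last holds). The fingers move at their own pace and stop on an object; "force" is the grip in N (left out, the last holds). Time passes only in rows, so rows that do not move let the fingers close. It gives the time, the measured TCP pose, the force, the opening and the grip force at its end, in the units of the state.
- env.get_obs(): the state, without advancing time (a new reading comes with each control period).
- env.get_image(name): name is "scene" or "top" or "wrist"; returns the picture (420x560x3 uint8, blue, green, red); there is no depth.
- env.camera_info(name): a dict with "mtx" (3x3 intrinsics, pixels), "R" (3x3) and "t" (3): a world point X has camera coordinates R X + t. Camera axes: x right, y down, z forward; pixel columns grow to the right and rows downward; lengths in m; the calibration is good to about 2 mm. A picture is of the moment at which its call begins: read the wrist's pose just before it. camera_info takes no time and is no camera call; for the wrist camera it gives the pose at the moment of the call.
- env.hand_in(): hands the job in; it is judged then, once.
The state is a dict: "time": time; "joint_pos": joint angles; "joint_velocities": joint speeds; "tau": joint torques, N m; "ee_pos": TCP position; "orientation": TCP orientation; "contact_force": force on the tool from outside, world axes, zero at the start; "ft_torque": the same for the moment, N m; "opening": finger opening in m; "grasp_force": force on a finger pad.
Only numpy, scipy, OpenCV 4.12 (cv2) and the standard library are available. Lean on these libraries where they do the work, as an engineer would, in place of code of your own. Each camera call takes 0.05 s, during which the arm holds its last target. There are 200 camera calls.

## Task

Get the wind-up cake carousel ready for service: first push its brake lever all the way back to its far stop, then wind the spring with the crank, clockwise from above, exactly three full turns. The crank swings almost freely at first: count the three turns only from where it bites and turns stiffly, stop right there, and let go. Lead the knob gently round its circle without straining the crank's rubber-mounted bearing, and leave the brake on and the jam jar and glass where they stand.

Things in the scene. Friction and masses are not known exactly. Their poses are not given: they have to be found in the camera images.
- winder: the carousel, fixed to the table: an aluminium plinth 150 (x) x 340 (y) x 70 mm high with the spring motor inside; beyond it (+x of its frame, centred 245 mm from the origin) a white turntable 270 mm across with a lattice tart, whose top is 88 mm above the table. Origin: centre of the plinth's underside, on the table. z up, -x is the front, towards the robot.
- crank_axis (a point): point on the crank's vertical axis, 92 mm above the table, mid-height of the flat crank arm; winder frame x = 0, y = -90 mm. Winding is clockwise from above. First comes hidden lost motion, up to 0.7 turn, moved by about 1 N at the knob; then a dog meets the spring drum (the bite) and the knob needs about 10 N along its circle to keep moving. Turns count from the bite. It stays where left.
- crank_knob (a point): middle of the crank's upright black round knob, on its axis, 119 mm above the table. Knob: 25 mm diameter, from 97 to 137 mm above the table, centred 45 mm from the crank axis, spinning freely on its pin, so it can be held at a fixed gripper yaw while it goes round. The crank's bearing sits in rubber and gives 1 mm per 20 N of sideways push or pull on the knob; over 30 N tears it.
- spring_nut (a point): a small nut hidden inside the plinth under the crank, on the drum's thread: it climbs 1.0 mm (+z) per turn of winding after the bite, from 20 mm above the table when unwound. It is out of sight and its reading is too coarse to count by. Turning the crank backwards through all its lost motion would unwind the spring.
- brake (a joint): the brake lever on the plinth, at x = 0, y = +100 mm in the winder frame: a steel rod with a black ball of 26 mm diameter, pivoting 92 mm above the table about the winder's y axis, ball centre 80 mm from the pivot. 0 rad: leans 0.5 rad to the front, off; 1.0 rad: leans 0.5 rad to the back (+x), at its stop, on. Takes about 1 N at the ball; stays where left.
- brake_tip (a point): centre of the brake lever's ball, 162 mm above the table at either end of its travel, 38 mm to the front (-x of the winder frame) of its pivot when off and 38 mm to the back when on.
- jam: a small loose jam jar, 52 mm diameter, 55 mm tall, standing on the table just in front of the plinth. Origin: centre of its underside.
- tumbler: a loose drinking glass, 64 mm diameter, 85 mm tall, standing on the table beside the plinth's lever end. Origin: centre of its underside.

How it is judged:
By the outcome, as a careful person would: the job done as asked, in the order asked, and still so for the second after the job is handed in, with the robot touching nothing.
It also fails if it takes over 72 s, if anything falls off the work surface, if the arm or the gripper's body presses on something with over 40 N, if the wrist force passes 120 N, or if a joint passes its speed limit or range.

## Working session

There is one attempt and no reset: what is moved stays moved. The work goes in short steps, Python scripts to look and compute and a tool call to move; the robot and the scene stay as the last step left them, time stands still between calls to the robot, and variables do not carry over. Pictures are saved under pics/ and viewed, at most 10 in all, crops included, and the job is handed in when it is done.

Besides the shell and the picture viewer there is one more tool, called after "Call:" as name(argument=value, ...) on one line, values as JSON. send_rows: Moves the arm, as the interface text tells. Its arguments: {"type":"object","properties":{"steps":{"type":"array"},"grip":{"type":"number"},"force":{"type":"number"}},"required":["steps"]}

```bash
mkdir -p pics; ls
python3 - <<'E'
from rig import env
import cv2,numpy as np
o=env.get_obs();print({k:np.round(v,4) for k,v in o.items()})
for n in("scene","top"):
    cv2.imwrite(f"pics/{n}0.png",env.get_image(n)); c=env.camera_info(n);print(n,np.round(c["mtx"],1).tolist(),np.round(c["R"],3).tolist(),np.round(c["t"],3))
E
```

```text
pics
{'time': np.float64(0.0), 'joint_pos': array([-1.4511,  0.4778,  0.0223,  1.5564, -0.0115,  1.1093, -0.0831]), 'joint_velocities': array([-0.0007, -0.0008,  0.0011,  0.0007, -0.0005,  0.0001, -0.    ]), 'tau': array([-5.00000e-04, -5.96447e+01,  1.60790e+00, -2.81203e+01,
        1.25000e-02,  9.20000e-03, -0.00000e+00]), 'ee_pos': array([0.1523, 0.6569, 0.2048]), 'orientation': array([ 1.136e-01,  9.935e-01, -9.000e-04, -0.000e+00]), 'contact_force': array([-0.3627, -0.5744, -0.0195]), 'ft_torque': array([0.0385, 0.0287, 0.0161]), 'grasp_force': np.float64(0.0), 'opening': np.float64(0.0852)}
scene [[503.2, 0.0, 283.9], [0.0, 503.2, 212.4], [0.0, 0.0, 1.0]] [[0.867, 0.499, 0.0], [0.395, -0.686, -0.611], [-0.304, 0.53, -0.792]] [-0.533 -0.031  1.049]
top [[542.9, 0.0, 273.6], [0.0, 542.9, 214.7], [0.0, 0.0, 1.0]] [[0.021, -1.0, 0.009], [-0.994, -0.022, -0.107], [0.107, -0.007, -0.994]] [0.108 0.533 1.081]
```

View pics/scene0.png

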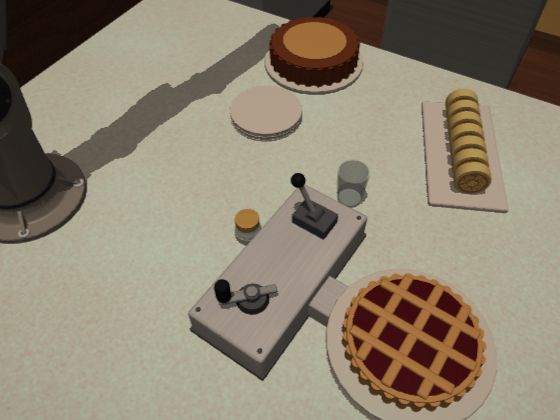

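View pics/top0.png

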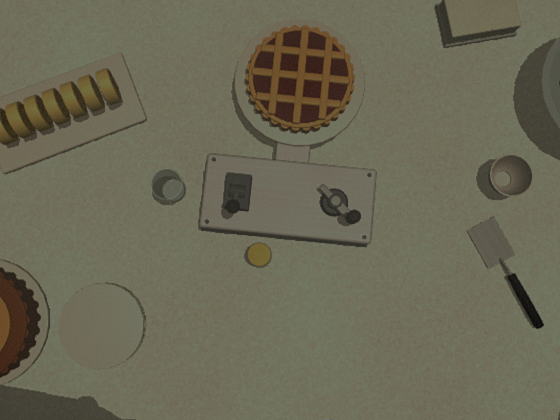

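The scene view shows the plinth with the crank knob at about (222,290), axis (253,292), brake ball (298,180), jam (247,225) and glass (351,185). In the top view the knob is at (353,216), axis (335,201), ball (232,206), jam (259,254), and the plinth's top corners are (208,154), (376,170), (369,243) and (201,229).

```bash
cat > h.py <<'E'
from rig import env
import cv2,numpy as np
def P(c): return c["mtx"]@np.c_[c["R"],c["t"]]
def ray(c,u):
    d=c["R"].T@np.linalg.solve(c["mtx"],[u[0],u[1],1.]); return -c["R"].T@c["t"],d
def plane(c,u,z):
    o,d=ray(c,u); return o+d*(z-o[2])/d[2]
def tri(c1,u1,c2,u2):
    X=cv2.triangulatePoints(P(c1),P(c2),np.float64(u1),np.float64(u2)).ravel(); return X[:3]/X[3]
def proj(c,X): p=P(c)@np.r_[X,1]; return p[:2]/p[2]
def dark(im,u,r=14,th=40):
    x,y=map(int,u); s=im[y-r:y+r,x-r:x+r].max(2)<th
    n,l,st,ce=cv2.connectedComponentsWithStats(s.astype(np.uint8))
    return [(np.round(ce[i]+[x-r,y-r],1).tolist(),(st[i]+np.array([x-r,y-r,0,0,0])).tolist()) for i in range(1,n) if st[i,4]>15]
E
python3 - <<'E'
from h import *
s,t=cv2.imread("pics/scene0.png"),cv2.imread("pics/top0.png")
cs,ct=env.camera_info("scene"),env.camera_info("top")
print("knob s",dark(s,(222,291)),"t",dark(t,(353,216)))
print("ball s",dark(s,(298,180)),"t",dark(t,(232,206)))
cor=[plane(ct,u,.07) for u in[(208,154),(376,170),(369,243),(201,229)]]
print(np.round(cor,4))
cx=np.mean(cor,0);w=cor[0]+cor[3]-cor[1]-cor[2];print("centre",cx,"len",np.linalg.norm(w)/2,"yaw",np.arctan2(-w[0],w[1]))
print("ax plane",plane(ct,(335,201),.1),"tri axis",tri(ct,(335,201),cs,(252,292)))
print("jam",plane(ct,(259,254),.055),"tum",plane(ct,(168,186),.04))
# red-ish check: light plinth contour
m=cv2.resize(s[160:320,180:340],None,fx=4,fy=4,interpolation=cv2.INTER_CUBIC);n=cv2.resize(t[140:260,190:390],None,fx=4,fy=4,interpolation=cv2.INTER_CUBIC)
n=cv2.convertScaleAbs(n,alpha=1.8);cv2.imwrite("pics/t1.png",n)
E
```

```text
knob s [([222.5, 291.0], [215, 280, 16, 23, 298])] t []
ball s [([297.8, 180.0], [291, 173, 14, 15, 152])] t []
[[ 0.6449  0.2521  0.07  ]
 [ 0.6201 -0.0821  0.07  ]
 [ 0.4748 -0.0685  0.07  ]
 [ 0.4952  0.2608  0.07  ]]
centre [0.55875776 0.09057308 0.07      ] len 0.33251544559491925 yaw -0.06792545745124523
ax plane [0.55217454 0.00245103 0.1       ] tri axis [0.55346012 0.00246653 0.09551629]
jam [0.44932956 0.1464581  0.055     ] tum [0.58355782 0.33445385 0.04      ]
```

View pics/t1.png

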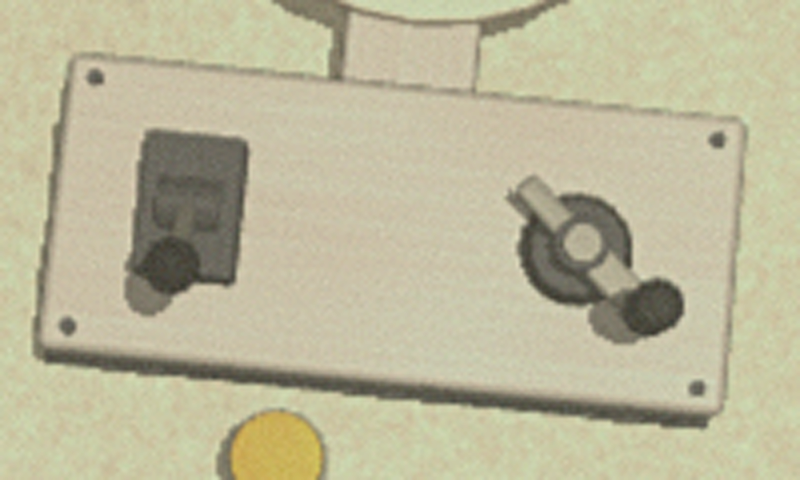

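The crop shows the screws at (95,77), (717,140), (697,388) and (67,326). The hub is at (583,243), the knob top at (655,306) and the ball at (172,265).

Run:
```python
from h import *
cs,ct=env.camera_info("scene"),env.camera_info("top")
f=lambda x,y:((x+.5)/4-.5+190,(y+.5)/4-.5+140)
S=np.array([plane(ct,f(*u),.07) for u in[(95,77),(717,140),(697,388),(67,326)]])
c=S.mean(0);w=S[0]+S[3]-S[1]-S[2];v=S[0]+S[1]-S[2]-S[3]
print("c",c,"yaw",np.arctan2(-w[0],w[1]),np.arctan2(v[1],v[0]),np.linalg.norm(w)/2,np.linalg.norm(v)/2)
yaw=np.arctan2(-w[0],w[1]);R=np.array([[np.cos(yaw),-np.sin(yaw)],[np.sin(yaw),np.cos(yaw)]])
A=c[:2]+R@[0,-.09];print("axis from plinth",A,"hub",plane(ct,f(583,243),.1),"scene hub",plane(cs,(252,291.5),.1))
print("knob tri",tri(ct,f(655,306),cs,(223,287)),"top@.137",plane(ct,f(655,306),.137),"scene@.119",plane(cs,(222.5,291),.119))
B=tri(ct,f(172,265),cs,(297.8,180));print("ball tri",B,"expected off",c[:2]+R@[-.038,.1],"on",c[:2]+R@[.038,.1])
print("top@.162",plane(ct,f(172,265),.162),"scene@.162",plane(cs,(297.8,180),.162))
# scene screws check
s=cv2.imread("pics/scene0.png")
for X in S: print("screw scene",np.round(proj(cs,X),1),dark(s,proj(cs,X),8,90))
```

```text
c [0.56094427 0.09139066 0.07      ] yaw -0.07841567816118634 -0.07747762347289247 0.3101056267409459 0.12423624995601915
axis from plinth [0.55389408 0.00166723] hub [0.55339847 0.0017421  0.1       ] scene hub [0.55525751 0.00191444 0.1       ]
knob tri [ 0.52143518 -0.02759233  0.12970872] top@.137 [ 0.51978474 -0.02721208  0.137     ] scene@.119 [ 0.52147678 -0.02852054  0.119     ]
ball tri [0.53062681 0.193781   0.1653288 ] expected off [0.53089457 0.19406011] on [0.60666103 0.18810663]
top@.162 [0.53087557 0.19389435 0.162     ] scene@.162 [0.52944232 0.19653868 0.162     ]
screw scene [358.6 218.8] []
screw scene [259.3 352. ] [([259.4, 350.5], [257, 348, 5, 6, 19])]
screw scene [197.4 310.5] [([197.7, 308.9], [196, 307, 5, 5, 18])]
screw scene [302.  189.6] [([300.3, 186.8], [293, 181, 15, 16, 122])]
```

Call:
send_rows(steps=[[0, 0, 0, -6.5], [0, 0, 0, -6.55], [-0.027, -0.038, 0, 0], [-0.027, -0.038, 0, 0], [-0.027, -0.038, 0, 0]], grip=-1)

```text
time: 0.6
ee_pos: [0.234, 0.5419, 0.2052]
orientation: [-0.0, 1.0, -0.0, -0.0]
contact_force: [1.2, 0.2, 0.6]
opening: 0.0122
grasp_force: 0.0
```

Call:
send_rows(steps=[[-0.027, -0.038, 0, 0], [-0.027, -0.038, 0, 0], [-0.027, -0.038, 0, 0], [-0.027, -0.038, 0, 0], [-0.027, -0.038, 0, 0]])

```text
time: 1.1
ee_pos: [0.3691, 0.3516, 0.2056]
orientation: [0.0, 1.0, -0.0, -0.0]
contact_force: [1.2, 0.6, -0.3]
opening: 0.0001
grasp_force: 0.0
```

Call:
send_rows(steps=[[-0.027, -0.038, 0, 0], [-0.027, -0.038, 0, 0], [-0.027, -0.038, 0, 0], [0, 0, 0, 0]])

```text
time: 1.5
ee_pos: [0.4529, 0.2327, 0.2058]
orientation: [0.005, 1.0, -0.001, 0.001]
contact_force: [0.0, 0.4, 0.0]
opening: 0.0006
grasp_force: 0.0
```

Call:
send_rows(steps=[[-0.015, -0.02, 0.02, 0], [-0.015, -0.018, 0.03, 0], [0, 0, 0, 0]])

```text
time: 1.8
ee_pos: [0.4785, 0.1976, 0.1525]
orientation: [0.002, 1.0, -0.002, -0.002]
contact_force: [-1.3, -1.0, -0.4]
opening: 0.0001
grasp_force: 0.0
```

Call:
send_rows(steps=[[-0.015, -0.002, 0, 0], [-0.012, -0.001, 0, 0], [-0.012, -0.001, 0, 0], [-0.012, -0.001, 0, 0], [-0.012, -0.001, 0, 0]])

```text
time: 2.3
ee_pos: [0.5437, 0.196, 0.1562]
orientation: [-0.0, 1.0, 0.0, 0.0]
contact_force: [-0.3, -0.7, -0.8]
opening: 0.0001
grasp_force: 0.0
```

Call:
send_rows(steps=[[-0.012, -0.001, 0, 0], [-0.012, -0.001, 0, 0], [-0.006, -0.001, 0, 0], [-0.003, 0, 0, 0], [0, 0, 0, 0]])

```text
time: 2.8
ee_pos: [0.5755, 0.1925, 0.1556]
orientation: [0.0, 1.0, -0.0, -0.0]
contact_force: [-0.6, -0.1, 0.4]
opening: -0.0003
grasp_force: 0.0
```

Call:
send_rows(steps=[[-0.003, -0.002, 0, 0], [-0.002, 0, 0, 0], [-0.002, 0, 0, 0], [0, 0, 0, 0]])

```text
time: 3.2
ee_pos: [0.5826, 0.1906, 0.1559]
orientation: [0.0, 1.0, 0.0, 0.0]
contact_force: [-0.5, -0.2, 0.8]
opening: 0.0001
grasp_force: 0.0
```

Run:
```python
from h import *
t=env.get_image("top");n=cv2.convertScaleAbs(cv2.resize(t[140:260,190:390],None,fx=4,fy=4,interpolation=cv2.INTER_CUBIC),alpha=1.8)
s=env.get_image("scene");m=cv2.convertScaleAbs(cv2.resize(s[140:240,250:390],None,fx=4,fy=4,interpolation=cv2.INTER_CUBIC),alpha=1.4)
o=np.zeros((600,800,3),np.uint8);o[:400,:560]=m;cv2.imwrite("pics/b.png",m);cv2.imwrite("pics/bt.png",n);c=env.camera_info("scene");print((proj(c,[.6067,.188,.162])-[250,140])*4,(proj(c,[.5309,.194,.162])-[250,140])*4)
print(env.get_obs()["ee_pos"],env.get_obs()["contact_force"])
```

```text
[344.13373771 243.26524556] [191.30979126 165.1449392 ]
[0.58231728 0.19063104 0.1557844 ] [-0.90499444 -0.20361787  0.04828619]
```

View pics/b.png

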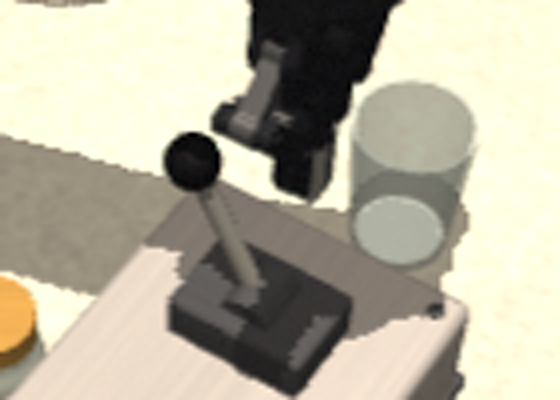

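Run:
```python
from h import *
for n,o in(("scene",(250,140)),("top",(190,140))):
    c=env.camera_info(n);print(n,[((proj(c,X)-o)*4).round() for X in([.5823,.1906,.1558],[.5823,.1906,.2],[.5713,.1906,.1558],[.5309,.194,.162],[.5309,.194,.092])])
```

```text
scene [array([294., 226.]), array([301., 156.]), array([271., 216.]), array([191., 165.]), array([188., 266.])]
top [array([182., 153.]), array([176., 135.]), array([181., 177.]), array([170., 263.]), array([180., 281.])]
```

View pics/bt.png

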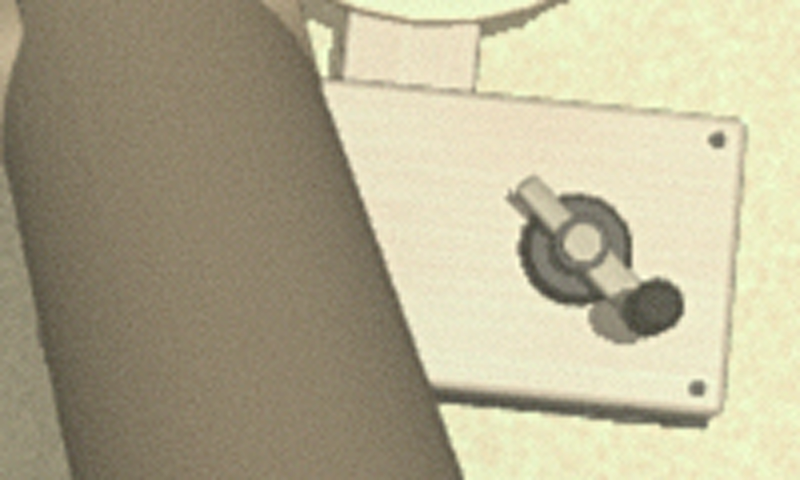

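The scene crop shows the lever still leaning to the front, with the ball at (193,160) and the fingertips at about (315,195). The gripper passed the ball without moving it. I'll check with the wrist camera before the next move.

Run:
```python
from h import *
c=env.camera_info("wrist");w=env.get_image("wrist");cv2.imwrite("pics/w1.png",w)
print(c["mtx"].round(1).tolist(),"R",c["R"].round(3).tolist(),"pos",-c["R"].T@c["t"])
for X in([.5823,.1906,.1558],[.5309,.194,.162],[.5309+.0757,.188,.162],[.569,.19,.092],[.554,.002,.1]):print(proj(c,X).round())
```

```text
[[301.9, 0.0, 278.0], [0.0, 301.9, 204.9], [0.0, 0.0, 1.0]] R [[0.0, 1.0, 0.0], [0.951, -0.0, 0.308], [0.308, -0.0, -0.951]] pos [0.50331953 0.19106179 0.3237976 ]
[277. 243.]
[283. 161.]
[273. 284.]
[277. 194.]
[ 28. 178.]
```

View pics/w1.png

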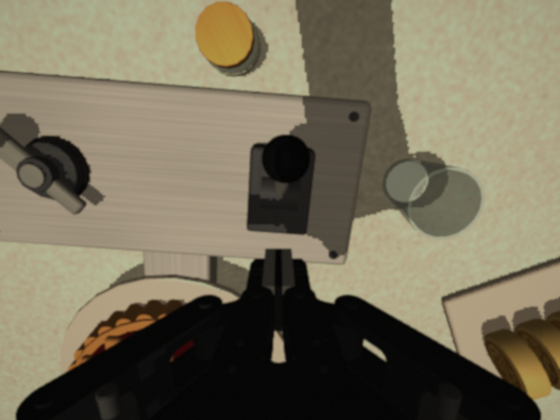

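The wrist view shows the shut fingertips at (277,250). The ball at (286,159) is now on their robot side, so the fingers passed over it. I'll triangulate the real tip height.

Run:
```python
from h import *
c=env.camera_info("wrist");s=env.camera_info("scene")
for u in((328,188),(329,190),(326,187)):
  for v in((277,250),): 
    X=tri(s,u,c,v);print(X,proj(s,X)-u)
for z in(.156,.166,.176,.186):print(z,proj(c,[.5823,.1906,z]).round(1),proj(s,[.5823,.1906,z]).round(1),proj(c,[.5713,.1906,z]).round(1),proj(s,[.5933,.1906,z]).round(1))
```

```text
[0.58447255 0.19549789 0.17248899] [-1.441669    0.64174071]
[0.5865731  0.19556772 0.16847385] [-1.46189301  0.65059591]
[0.58178001 0.19433748 0.17503793] [-1.10174714  0.49269861]
0.156 [277.2 243.4] [323.4 196.4] [277.2 226.6] [329.3 198.9]
0.166 [277.2 250.8] [323.8 192.6] [277.2 233.3] [329.7 195.1]
0.176 [277.1 259.1] [324.2 188.7] [277.1 240.7] [330.1 191.3]
0.186 [277.1 268.4] [324.6 184.8] [277.1 249.1] [330.6 187.3]
```

Call:
send_rows(steps=[[0, 0, -0.03, 0], [0.045, 0.003, 0, 0], [0.048, 0.003, 0, 0], [0, 0, 0.03, 0], [0, 0, 0.025, 0]])

```text
time: 3.85
ee_pos: [0.4885, 0.1974, 0.1311]
orientation: [-0.001, 1.0, 0.001, 0.001]
contact_force: [0.3, 0.5, 0.0]
opening: -0.0003
grasp_force: 0.0
```

Call:
send_rows(steps=[[0, 0, 0, 0], [-0.015, -0.001, 0, 0], [-0.012, -0.001, 0, 0], [-0.01, -0.001, 0, 0], [-0.01, -0.001, 0, 0]])

```text
time: 4.35
ee_pos: [0.5376, 0.1925, 0.1314]
orientation: [0.0, 1.0, 0.0, 0.0]
contact_force: [-0.6, -0.2, 1.9]
opening: 0.0001
grasp_force: 0.6
```

Run:
```python
from h import *
o=env.get_obs();print(o["time"],o["ee_pos"],o["contact_force"])
s=env.get_image("scene")
for r in dark(s,(305,180),30,40):print(r)
cv2.imwrite("pics/b2.png",cv2.convertScaleAbs(cv2.resize(s[140:240,250:390],None,fx=4,fy=4),alpha=1.4))
```

```text
4.35 [0.53755346 0.19252565 0.13138492] [-0.57321192 -0.1513247   1.93585736]
([286.9, 152.2], [286, 150, 3, 6, 16])
([301.4, 164.8], [286, 150, 33, 39, 666])
([279.6, 168.4], [278, 166, 5, 7, 20])
([313.3, 184.5], [306, 178, 15, 15, 175])
([305.5, 205.0], [298, 199, 14, 11, 94])
```

View pics/b2.png

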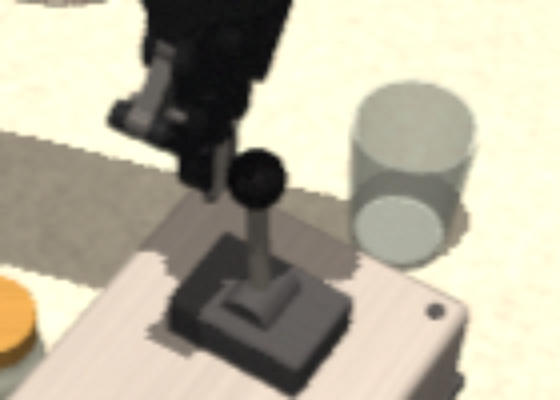

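The lever is now moving, with the ball at crop (257,178). The real tip sits about 18 mm above the reported TCP. I'll keep pushing to the stop.

Call:
send_rows(steps=[[-0.01, -0.001, 0, 0], [-0.01, -0.001, 0, 0], [-0.01, -0.001, 0, 0], [-0.005, 0, 0, 0], [0, 0, 0, 0]])

```text
time: 4.9
ee_pos: [0.5723, 0.1892, 0.1306]
orientation: [0.0, 1.0, -0.0, 0.0]
contact_force: [0.6, 0.5, -0.1]
opening: 0.0
grasp_force: 0.0
```

Call:
send_rows(steps=[[-0.004, 0, 0, 0], [-0.002, 0, 0, 0], [0, 0, 0, 0]])

```text
time: 5.2
ee_pos: [0.5774, 0.1896, 0.1307]
orientation: [-0.0, 1.0, -0.0, -0.0]
contact_force: [0.4, -0.1, -0.5]
opening: 0.0001
grasp_force: 0.1
```

Call:
send_rows(steps=[[-0.003, 0, 0, 0], [-0.003, 0, 0, 0], [0, 0, 0, 0]])

```text
time: 5.5
ee_pos: [0.5824, 0.1897, 0.1306]
orientation: [-0.0, 1.0, -0.0, -0.001]
contact_force: [-4.5, -0.9, 1.5]
opening: 0.0002
grasp_force: 2.4
```

Call:
send_rows(steps=[[-0.002, 0, 0, 0], [0, 0, 0, 0]])

```text
time: 5.7
ee_pos: [0.5825, 0.1896, 0.1305]
orientation: [-0.0, 1.0, -0.0, -0.003]
contact_force: [-10.2, -0.8, 6.5]
opening: 0.0006
grasp_force: 5.2
```

Run:
```python
from h import *
s=env.get_image("scene")
for r in dark(s,(336,200),24,40):print(r)
```

```text
([323.3, 185.3], [312, 176, 24, 24, 313])
([335.9, 199.8], [329, 193, 15, 15, 179])
([314.3, 206.2], [312, 203, 6, 8, 31])
([323.2, 218.5], [312, 212, 25, 12, 161])
```

The ball is at scene pixel (335.9,199.8) against a predicted (336,200.8) for the stop, with a 10 N reaction, so the brake is on. Next I back off and go above the knob.

Call:
send_rows(steps=[[0.02, 0, 0, 0], [0.01, 0, -0.03, 0], [0, 0, -0.045, 0], [0.01, -0.045, 0, 0], [0.01, -0.045, 0, 0]])

```text
time: 6.25
ee_pos: [0.537, 0.1001, 0.2078]
orientation: [-0.002, 1.0, 0.001, 0.003]
contact_force: [0.5, -0.9, -0.1]
opening: 0.0001
grasp_force: 0.0
```

Call:
send_rows(steps=[[0.01, -0.045, 0, 0], [0.002, -0.045, 0, 0], [0, -0.037, 0, 0], [0, 0, 0, 0], [0, 0, 0, 0]], grip=0.3, force=20)

```text
time: 6.75
ee_pos: [0.524, -0.0283, 0.2062]
orientation: [0.001, 1.0, 0.0, 0.001]
contact_force: [-0.7, 1.0, 0.0]
opening: 0.0555
grasp_force: 0.0
```

Run:
```python
from h import *
print(env.get_obs()["ee_pos"],env.get_obs()["opening"])
c=env.camera_info("wrist");w=env.get_image("wrist");cv2.imwrite("pics/w2.png",w)
for X in([.5205,-.028,.137],[.554,.002,.1],[.554,.002,.092]):print(proj(c,X).round(1))
g=w.max(2); k=proj(c,[.5205,-.028,.137]);print(dark(w,k,45,25))
s=env.get_image("scene");
for r in dark(s,(325,198),24,40):print(r)
cv2.imwrite("pics/s2.png",s)
```

```text
[ 0.52397174 -0.02831795  0.20624382] 0.055484497280839935
[277.8 203.2]
[308.7 224.3]
[307.9 221.3]
[([278.0, 196.9], [265, 179, 27, 42, 759]), ([309.4, 194.3], [296, 190, 26, 12, 200]), ([315.5, 210.9], [308, 205, 14, 19, 96])]
([336.2, 199.6], [330, 193, 14, 14, 159])
```

View pics/w2.png

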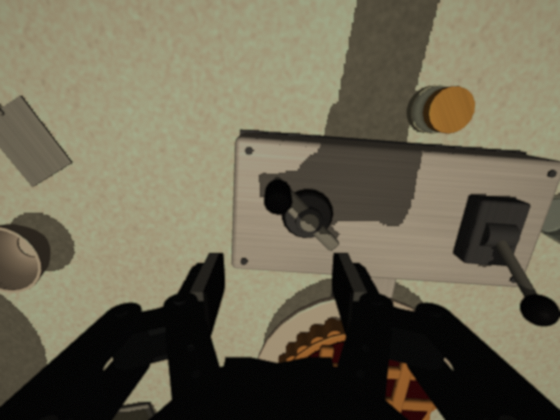

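The wrist view shows the knob at (278,200) centred between the fingers, with nothing under them. The brake ball at (540,309) still leans back. Now I descend.

Call:
send_rows(steps=[[0.003, 0, 0.04, 0], [0, 0, 0.04, 0], [0, 0, 0.02, 0], [0, 0, 0.006, 0], [0, 0, 0, 0]])

```text
time: 7.35
ee_pos: [0.5203, -0.0263, 0.0993]
orientation: [-0.001, 1.0, -0.0, -0.001]
contact_force: [0.3, -0.3, -1.3]
opening: 0.0553
grasp_force: 0.0
```

Run:
```python
from h import *
o=env.get_obs();print(o["ee_pos"],o["contact_force"])
s=env.get_image("scene");cv2.imwrite("pics/s3.png",cv2.convertScaleAbs(cv2.resize(s[230:350,150:310],None,fx=5,fy=5,interpolation=cv2.INTER_CUBIC),alpha=1.6))
```

```text
[ 0.52032623 -0.0263438   0.09934054] [ 0.26378887 -0.26806952 -1.27209449]
```

View pics/s3.png

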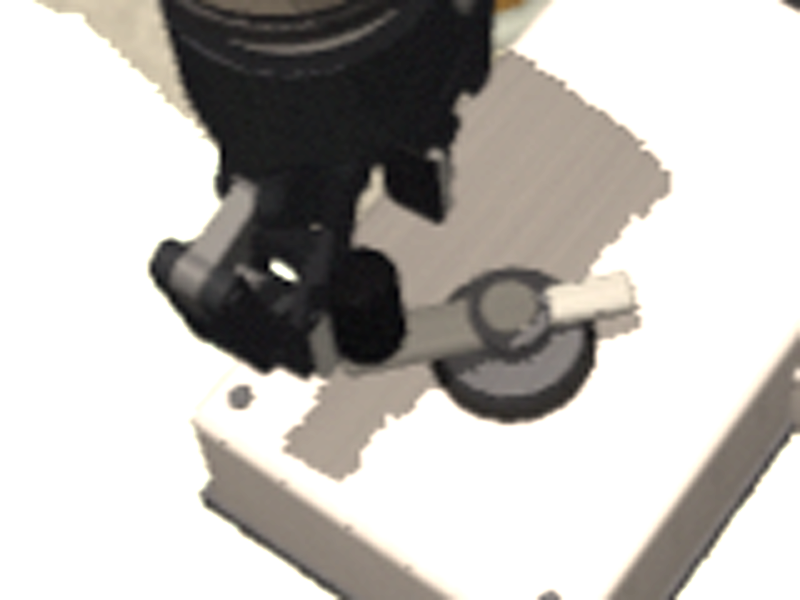

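The crop shows the open fingers on either side of the knob (365,305), with the near fingertip at (310,375). I'll work out its height.

Run:
```python
from h import *
c=env.camera_info("scene")
for z in(.095,.105,.115,.125):print(z,[((proj(c,[x,-.0263-.028,z])-[150,230])*5).round() for x in(.509,.5203,.531)])
```

```text
0.095 [array([291., 388.]), array([320., 404.]), array([349., 420.])]
0.105 [array([287., 373.]), array([317., 389.]), array([345., 405.])]
0.115 [array([283., 358.]), array([313., 374.]), array([342., 390.])]
0.125 [array([279., 342.]), array([309., 359.]), array([339., 375.])]
```

Call:
send_rows(steps=[[0, -0.002, 0.006, 0], [0, 0, 0.004, 0], [0, 0, 0, 0]])

```text
time: 7.7
ee_pos: [0.5204, -0.0295, 0.0898]
orientation: [0.0, 1.0, 0.0, 0.0]
contact_force: [-0.5, -0.4, -0.4]
opening: 0.0555
grasp_force: 0.0
```

Call:
send_rows(steps=[[0, 0, 0, 0], [0, 0, 0, 0], [0, 0, 0, 0], [0, 0, 0, 0]], grip=-1, force=20)

```text
time: 8.1
ee_pos: [0.5206, -0.0293, 0.09]
orientation: [-0.0, 1.0, 0.0, 0.0]
contact_force: [-0.1, -0.4, 0.9]
opening: 0.0239
grasp_force: 20.5
```

The knob is gripped. I'll make a table of 5° clockwise steps around the estimated axis.

```bash
cat > tab.py <<'E'
import numpy as np,sys
# tab.py start_deg step_deg n [x y of current] [cx cy] : rows (tool x,y in mm)
a0,st,n=map(float,sys.argv[1:4]); r=.045
a=np.radians(a0-st*np.arange(n+1)); p=np.c_[-np.cos(a),np.sin(a)]*r
q=np.round(p,4); d=np.diff(q,axis=0)
for i in range(int(n)): print(round(a0-st*(i+1)),"%.4f,%.4f"%tuple(d[i]),end=" | " if (i+1)%5 else "\n")
E
python3 tab.py -137 5 72
```

```text
-142 0.0026,0.0030 | -147 0.0022,0.0032 | -152 0.0020,0.0034 | -157 0.0017,0.0035 | -162 0.0014,0.0037
-167 0.0010,0.0038 | -172 0.0008,0.0038 | -177 0.0003,0.0039 | -182 0.0001,0.0040 | -187 -0.0003,0.0039
-192 -0.0007,0.0039 | -197 -0.0010,0.0038 | -202 -0.0013,0.0037 | -207 -0.0016,0.0035 | -212 -0.0019,0.0034
-217 -0.0023,0.0033 | -222 -0.0025,0.0030 | -227 -0.0027,0.0028 | -232 -0.0030,0.0026 | -237 -0.0032,0.0022
-242 -0.0034,0.0020 | -247 -0.0035,0.0017 | -252 -0.0037,0.0014 | -257 -0.0038,0.0010 | -262 -0.0038,0.0008
-267 -0.0039,0.0003 | -272 -0.0040,0.0001 | -277 -0.0039,-0.0003 | -282 -0.0039,-0.0007 | -287 -0.0038,-0.0010
-292 -0.0037,-0.0013 | -297 -0.0035,-0.0016 | -302 -0.0034,-0.0019 | -307 -0.0033,-0.0023 | -312 -0.0030,-0.0025
-317 -0.0028,-0.0027 | -322 -0.0026,-0.0030 | -327 -0.0022,-0.0032 | -332 -0.0020,-0.0034 | -337 -0.0017,-0.0035
-342 -0.0014,-0.0037 | -347 -0.0010,-0.0038 | -352 -0.0008,-0.0038 | -357 -0.0003,-0.0039 | -362 -0.0001,-0.0040
-367 0.0003,-0.0039 | -372 0.0007,-0.0039 | -377 0.0010,-0.0038 | -382 0.0013,-0.0037 | -387 0.0016,-0.0035
-392 0.0019,-0.0034 | -397 0.0023,-0.0033 | -402 0.0025,-0.0030 | -407 0.0027,-0.0028 | -412 0.0030,-0.0026
-417 0.0032,-0.0022 | -422 0.0034,-0.0020 | -427 0.0035,-0.0017 | -432 0.0037,-0.0014 | -437 0.0038,-0.0010
-442 0.0038,-0.0008 | -447 0.0039,-0.0003 | -452 0.0040,-0.0001 | -457 0.0039,0.0003 | -462 0.0039,0.0007
-467 0.0038,0.0010 | -472 0.0037,0.0013 | -477 0.0035,0.0016 | -482 0.0034,0.0019 | -487 0.0033,0.0023
-492 0.0030,0.0025 | -497 0.0028,0.0027 |
```

Call:
send_rows(steps=[[0.0026, 0.003, 0, 0]])

```text
time: 8.2
ee_pos: [0.5184, -0.0269, 0.0901]
orientation: [0.0, 1.0, -0.0, 0.001]
contact_force: [0.9, -1.1, 1.4]
opening: 0.0237
grasp_force: 20.4
```

Call:
send_rows(steps=[[0.0022, 0.0032, 0, 0]])

```text
time: 8.3
ee_pos: [0.5158, -0.0234, 0.09]
orientation: [0.0, 1.0, -0.0, 0.0]
contact_force: [0.4, -0.7, 1.2]
opening: 0.0236
grasp_force: 20.5
```

Call:
send_rows(steps=[[0.002, 0.0034, 0, 0]])

```text
time: 8.4
ee_pos: [0.5135, -0.0198, 0.09]
orientation: [0.0, 1.0, -0.0, 0.0]
contact_force: [0.2, -1.1, 1.8]
opening: 0.0237
grasp_force: 20.5
```

Call:
send_rows(steps=[[0.0017, 0.0035, 0, 0]])

```text
time: 8.5
ee_pos: [0.5117, -0.0162, 0.0899]
orientation: [0.0, 1.0, -0.0, 0.0]
contact_force: [-0.3, -1.9, 3.0]
opening: 0.024
grasp_force: 20.5
```

Call:
send_rows(steps=[[0.0014, 0.0037, 0, 0]])

```text
time: 8.6
ee_pos: [0.5102, -0.0124, 0.0899]
orientation: [0.0, 1.0, -0.0, -0.0]
contact_force: [-0.2, -1.6, 3.1]
opening: 0.0238
grasp_force: 20.6
```

Call:
send_rows(steps=[[0.001, 0.0038, 0, 0]])

```text
time: 8.7
ee_pos: [0.5092, -0.0086, 0.0899]
orientation: [0.0, 1.0, -0.0, -0.0]
contact_force: [-1.2, -1.4, 5.5]
opening: 0.0238
grasp_force: 20.6
```

Call:
send_rows(steps=[[0.0008, 0.0038, -0.0005, 0]])

```text
time: 8.8
ee_pos: [0.5085, -0.0047, 0.0902]
orientation: [-0.0, 1.0, 0.0, -0.0]
contact_force: [0.6, -1.4, -0.5]
opening: 0.0237
grasp_force: 20.3
```

Call:
send_rows(steps=[[0.0003, 0.0039, 0, 0]])

```text
time: 8.9
ee_pos: [0.5081, -0.0007, 0.0902]
orientation: [-0.0, 1.0, 0.0, -0.0]
contact_force: [-0.8, -0.6, 2.4]
opening: 0.0241
grasp_force: 20.4
```

Call:
send_rows(steps=[[0.0001, 0.004, 0, 0]])

```text
time: 9.0
ee_pos: [0.508, 0.0032, 0.0902]
orientation: [-0.0, 1.0, 0.0, -0.0]
contact_force: [0.1, -1.6, 2.1]
opening: 0.0237
grasp_force: 20.4
```

Call:
send_rows(steps=[[-0.0003, 0.0039, 0, 0]])

```text
time: 9.1
ee_pos: [0.5084, 0.0072, 0.0902]
orientation: [-0.0, 1.0, 0.0, -0.0]
contact_force: [-1.3, -0.2, 2.2]
opening: 0.0237
grasp_force: 20.5
```

Call:
send_rows(steps=[[-0.0007, 0.0039, 0, 0]])

```text
time: 9.2
ee_pos: [0.509, 0.0111, 0.0902]
orientation: [-0.0, 1.0, 0.0, -0.0]
contact_force: [-1.4, -0.8, 3.3]
opening: 0.0237
grasp_force: 20.5
```

Call:
send_rows(steps=[[-0.001, 0.0038, 0, 0]])

```text
time: 9.3
ee_pos: [0.51, 0.0149, 0.0902]
orientation: [-0.0, 1.0, 0.0, -0.0]
contact_force: [-2.4, -0.5, 2.4]
opening: 0.024
grasp_force: 20.5
```

Call:
send_rows(steps=[[-0.0013, 0.0037, 0, 0]])

```text
time: 9.4
ee_pos: [0.5114, 0.0186, 0.0902]
orientation: [-0.0, 1.0, 0.0, -0.0]
contact_force: [-2.4, -1.1, 3.8]
opening: 0.0241
grasp_force: 20.5
```

Call:
send_rows(steps=[[-0.0016, 0.0035, 0, 0]])

```text
time: 9.5
ee_pos: [0.5131, 0.0222, 0.0903]
orientation: [-0.0, 1.0, 0.0, -0.0]
contact_force: [-2.7, -0.1, 4.7]
opening: 0.0244
grasp_force: 20.6
```

Call:
send_rows(steps=[[-0.0019, 0.0034, -0.0005, 0]])

```text
time: 9.6
ee_pos: [0.5151, 0.0255, 0.0907]
orientation: [-0.0, 1.0, 0.0, -0.0]
contact_force: [-1.3, -1.0, 0.3]
opening: 0.0238
grasp_force: 20.3
```

Call:
send_rows(steps=[[-0.0023, 0.0033, 0, 0]])

```text
time: 9.7
ee_pos: [0.5173, 0.0287, 0.0906]
orientation: [-0.0, 1.0, -0.0, -0.0]
contact_force: [-1.7, 0.1, 0.7]
opening: 0.0241
grasp_force: 20.4
```

Call:
send_rows(steps=[[-0.0025, 0.003, 0, 0]])

```text
time: 9.8
ee_pos: [0.5199, 0.0318, 0.0906]
orientation: [-0.0, 1.0, 0.0, -0.0]
contact_force: [-2.3, 0.0, 1.8]
opening: 0.0241
grasp_force: 20.4
```

Call:
send_rows(steps=[[-0.0027, 0.0028, 0, 0]])

```text
time: 9.9
ee_pos: [0.5226, 0.0346, 0.0907]
orientation: [-0.0, 1.0, 0.0, -0.0]
contact_force: [-1.6, -0.2, 1.3]
opening: 0.0242
grasp_force: 20.4
```

Call:
send_rows(steps=[[-0.003, 0.0026, 0, 0]])

```text
time: 10.0
ee_pos: [0.5257, 0.0373, 0.0907]
orientation: [-0.0, 1.0, 0.0, -0.0]
contact_force: [-2.5, 0.6, 1.2]
opening: 0.0237
grasp_force: 20.4
```

Call:
send_rows(steps=[[-0.0032, 0.0022, 0, 0]])

```text
time: 10.1
ee_pos: [0.529, 0.0394, 0.0907]
orientation: [-0.0, 1.0, 0.0, -0.0]
contact_force: [-1.5, 1.0, 1.0]
opening: 0.024
grasp_force: 20.4
```

Call:
send_rows(steps=[[-0.0034, 0.002, 0, 0]])

```text
time: 10.2
ee_pos: [0.5324, 0.0415, 0.0907]
orientation: [-0.0, 1.0, 0.0, -0.0]
contact_force: [-1.4, 1.4, 1.1]
opening: 0.024
grasp_force: 20.4
```

Call:
send_rows(steps=[[-0.0035, 0.0017, 0, 0]])

```text
time: 10.3
ee_pos: [0.536, 0.0432, 0.0908]
orientation: [-0.0, 1.0, 0.0, -0.0]
contact_force: [-2.3, 1.2, 1.1]
opening: 0.0237
grasp_force: 20.4
```

Call:
send_rows(steps=[[-0.0037, 0.0014, 0, 0]])

```text
time: 10.4
ee_pos: [0.5398, 0.0445, 0.0908]
orientation: [-0.0, 1.0, 0.0, 0.0]
contact_force: [-1.5, 2.5, 0.3]
opening: 0.0236
grasp_force: 20.4
```

Call:
send_rows(steps=[[-0.0038, 0.001, 0, 0]])

```text
time: 10.5
ee_pos: [0.5436, 0.0455, 0.0908]
orientation: [-0.0, 1.0, 0.0, 0.0]
contact_force: [-1.8, 2.7, 0.4]
opening: 0.024
grasp_force: 20.4
```

Call:
send_rows(steps=[[-0.0038, 0.0009, 0, 0]])

```text
time: 10.6
ee_pos: [0.5475, 0.0463, 0.0908]
orientation: [-0.0, 1.0, 0.0, 0.0]
contact_force: [-1.6, 1.7, -0.1]
opening: 0.0236
grasp_force: 20.4
```

Call:
send_rows(steps=[[-0.0039, 0.0003, 0, 0]])

```text
time: 10.7
ee_pos: [0.5514, 0.0466, 0.0908]
orientation: [-0.0, 1.0, 0.0, 0.0]
contact_force: [-0.7, 2.2, 0.7]
opening: 0.0238
grasp_force: 20.4
```

Call:
send_rows(steps=[[-0.004, 0.0001, 0, 0]])

```text
time: 10.8
ee_pos: [0.5554, 0.0466, 0.0908]
orientation: [-0.0, 1.0, 0.0, 0.0]
contact_force: [-0.3, 1.7, 0.6]
opening: 0.0239
grasp_force: 20.4
```

Call:
send_rows(steps=[[-0.0039, -0.0003, 0, 0]])

```text
time: 10.9
ee_pos: [0.5594, 0.0462, 0.0908]
orientation: [-0.0, 1.0, 0.0, 0.0]
contact_force: [-0.3, 2.9, 0.4]
opening: 0.0239
grasp_force: 20.4
```

Call:
send_rows(steps=[[-0.0039, -0.0007, 0, 0]])

```text
time: 11.0
ee_pos: [0.5633, 0.0455, 0.0909]
orientation: [-0.0, 1.0, 0.0, 0.0]
contact_force: [0.2, 2.5, 0.9]
opening: 0.0238
grasp_force: 20.4
```

Call:
send_rows(steps=[[-0.0038, -0.001, 0, 0]])

```text
time: 11.1
ee_pos: [0.5671, 0.0444, 0.0908]
orientation: [-0.0, 1.0, 0.0, 0.0]
contact_force: [-0.2, 2.8, 0.7]
opening: 0.0239
grasp_force: 20.4
```

Call:
send_rows(steps=[[-0.0037, -0.0013, 0, 0]])

```text
time: 11.2
ee_pos: [0.5708, 0.043, 0.0909]
orientation: [0.0, 1.0, 0.0, 0.0]
contact_force: [-0.4, 2.0, 1.0]
opening: 0.0243
grasp_force: 20.4
```

Call:
send_rows(steps=[[-0.0035, -0.0016, 0, 0]])

```text
time: 11.3
ee_pos: [0.5743, 0.0414, 0.0909]
orientation: [0.0, 1.0, 0.0, 0.0]
contact_force: [0.1, 2.6, 0.6]
opening: 0.024
grasp_force: 20.4
```

Call:
send_rows(steps=[[-0.0034, -0.0019, 0, 0]])

```text
time: 11.4
ee_pos: [0.5776, 0.0394, 0.0909]
orientation: [0.0, 1.0, 0.0, 0.0]
contact_force: [1.2, 2.2, -0.1]
opening: 0.0238
grasp_force: 20.4
```

Call:
send_rows(steps=[[-0.0033, -0.0023, 0, 0]])

```text
time: 11.5
ee_pos: [0.5809, 0.037, 0.0909]
orientation: [0.0, 1.0, -0.0, 0.0]
contact_force: [0.2, 3.2, -0.4]
opening: 0.0236
grasp_force: 20.3
```

Call:
send_rows(steps=[[-0.003, -0.0025, 0, 0]])

```text
time: 11.6
ee_pos: [0.5839, 0.0344, 0.0909]
orientation: [0.0, 1.0, -0.0, 0.0]
contact_force: [1.1, 2.6, 1.1]
opening: 0.0238
grasp_force: 20.3
```

Call:
send_rows(steps=[[-0.0028, -0.0027, 0, 0]])

```text
time: 11.7
ee_pos: [0.5866, 0.0317, 0.0908]
orientation: [0.0, 1.0, -0.0, 0.0]
contact_force: [0.6, 3.0, 0.5]
opening: 0.0241
grasp_force: 20.3
```

Call:
send_rows(steps=[[-0.0026, -0.003, 0, 0]])

```text
time: 11.8
ee_pos: [0.5891, 0.0286, 0.0908]
orientation: [0.0, 1.0, -0.0, 0.0]
contact_force: [0.6, 2.3, -0.8]
opening: 0.024
grasp_force: 20.3
```

Call:
send_rows(steps=[[-0.0022, -0.0032, 0, 0]])

```text
time: 11.9
ee_pos: [0.5913, 0.0254, 0.0908]
orientation: [0.0, 1.0, -0.0, 0.0]
contact_force: [1.3, 1.0, -0.6]
opening: 0.0236
grasp_force: 20.3
```

Call:
send_rows(steps=[[-0.002, -0.0034, 0, 0]])

```text
time: 12.0
ee_pos: [0.5933, 0.022, 0.0908]
orientation: [0.0, 1.0, -0.0, 0.0]
contact_force: [1.2, 1.2, -0.1]
opening: 0.0241
grasp_force: 20.3
```

Call:
send_rows(steps=[[-0.0017, -0.0035, 0, 0]])

```text
time: 12.1
ee_pos: [0.5948, 0.0184, 0.0908]
orientation: [0.0, 1.0, -0.0, -0.0]
contact_force: [0.9, 0.7, -0.5]
opening: 0.0237
grasp_force: 20.3
```

Call:
send_rows(steps=[[-0.0014, -0.0037, 0, 0]])

```text
time: 12.2
ee_pos: [0.5961, 0.0147, 0.0907]
orientation: [0.0, 1.0, -0.0, -0.0]
contact_force: [0.2, 1.6, 0.4]
opening: 0.0243
grasp_force: 20.3
```

Call:
send_rows(steps=[[-0.001, -0.0038, 0, 0]])

```text
time: 12.3
ee_pos: [0.5971, 0.0109, 0.0908]
orientation: [0.0, 1.0, -0.0, -0.0]
contact_force: [0.8, 1.5, -1.0]
opening: 0.0239
grasp_force: 20.3
```

Call:
send_rows(steps=[[-0.0008, -0.0038, 0, 0]])

```text
time: 12.4
ee_pos: [0.5978, 0.0071, 0.0907]
orientation: [0.0, 1.0, -0.0, -0.0]
contact_force: [0.4, 1.3, -0.6]
opening: 0.024
grasp_force: 20.3
```

Call:
send_rows(steps=[[-0.0003, -0.0039, 0, 0]])

```text
time: 12.5
ee_pos: [0.5981, 0.0033, 0.0907]
orientation: [0.0, 1.0, -0.0, -0.0]
contact_force: [-0.5, 1.3, -0.8]
opening: 0.0236
grasp_force: 20.3
```

Call:
send_rows(steps=[[-0.0001, -0.004, 0, 0]])

```text
time: 12.6
ee_pos: [0.5981, -0.0007, 0.0907]
orientation: [0.0, 1.0, -0.0, -0.0]
contact_force: [0.3, 0.7, -1.5]
opening: 0.0239
grasp_force: 20.2
```

Call:
send_rows(steps=[[0.0003, -0.0039, 0, 0]])

```text
time: 12.7
ee_pos: [0.5977, -0.0046, 0.0906]
orientation: [0.0, 1.0, -0.0, -0.0]
contact_force: [1.4, 0.8, -1.0]
opening: 0.0238
grasp_force: 20.2
```

Call:
send_rows(steps=[[0.0007, -0.0039, 0, 0]])

```text
time: 12.8
ee_pos: [0.5969, -0.0084, 0.0906]
orientation: [0.0, 1.0, -0.0, -0.0]
contact_force: [-0.5, 1.3, -1.1]
opening: 0.0236
grasp_force: 20.2
```

Call:
send_rows(steps=[[0.001, -0.0038, 0, 0]])

```text
time: 12.9
ee_pos: [0.5959, -0.0122, 0.0906]
orientation: [0.0, 1.0, -0.0, -0.0]
contact_force: [-0.6, 1.1, -1.5]
opening: 0.024
grasp_force: 20.2
```

Call:
send_rows(steps=[[0.0013, -0.0037, 0, 0]])

```text
time: 13.0
ee_pos: [0.5948, -0.0152, 0.0907]
orientation: [-0.0, 1.0, 0.0, -0.0]
contact_force: [1.4, 6.3, -1.5]
opening: 0.0238
grasp_force: 20.4
```

Call:
send_rows(steps=[[0.0016, -0.0035, 0, 0]])

```text
time: 13.1
ee_pos: [0.594, -0.0164, 0.0909]
orientation: [-0.001, 1.0, 0.002, 0.001]
contact_force: [3.0, 9.6, -2.2]
opening: 0.0237
grasp_force: 20.6
```

Call:
send_rows(steps=[[0.0019, -0.0034, 0, 0]])

```text
time: 13.2
ee_pos: [0.5927, -0.0188, 0.091]
orientation: [-0.001, 1.0, 0.002, 0.001]
contact_force: [3.2, 9.4, -3.3]
opening: 0.0238
grasp_force: 20.5
```

Call:
send_rows(steps=[[0.0023, -0.0033, 0, 0]])

```text
time: 13.3
ee_pos: [0.5907, -0.022, 0.0911]
orientation: [-0.001, 1.0, 0.002, 0.001]
contact_force: [5.0, 9.6, -3.5]
opening: 0.0239
grasp_force: 20.4
```

Call:
send_rows(steps=[[0.0025, -0.003, 0, 0]])

```text
time: 13.4
ee_pos: [0.5884, -0.0252, 0.0911]
orientation: [-0.001, 1.0, 0.002, 0.002]
contact_force: [4.3, 8.0, -4.4]
opening: 0.024
grasp_force: 20.3
```

Call:
send_rows(steps=[[0.0027, -0.0028, 0, 0]])

```text
time: 13.5
ee_pos: [0.586, -0.0281, 0.0912]
orientation: [-0.001, 1.0, 0.002, 0.002]
contact_force: [4.7, 8.1, -4.1]
opening: 0.0239
grasp_force: 20.3
```

It bit at about TCP (0.5953, -0.0142), where the force rose from about 1 N to 9 N. That is an angle of about -20.6°. I continue round in batches, watching the forces.

Call:
send_rows(steps=[[0.003, -0.0026, 0, 0], [0.0032, -0.0022, 0, 0], [0.0034, -0.002, 0, 0], [0.0035, -0.0017, 0, 0], [0.0037, -0.0014, 0, 0]])

```text
time: 14.0
ee_pos: [0.5701, -0.0392, 0.0912]
orientation: [-0.001, 1.0, 0.001, 0.003]
contact_force: [9.0, 5.2, -7.5]
opening: 0.0241
grasp_force: 20.0
```

Call:
send_rows(steps=[[0.0038, -0.001, 0, 0], [0.0038, -0.0008, 0, 0], [0.0039, -0.0003, 0, 0], [0.004, -0.0001, 0, 0], [0.0039, 0.0003, 0, 0]])

```text
time: 14.5
ee_pos: [0.5511, -0.0426, 0.0913]
orientation: [-0.001, 1.0, 0.0, 0.003]
contact_force: [9.4, 2.8, -10.5]
opening: 0.0236
grasp_force: 20.1
```

Call:
send_rows(steps=[[0.0039, 0.0007, 0, 0], [0.0038, 0.001, 0, 0], [0.0037, 0.0013, 0, 0], [0.0035, 0.0016, 0, 0], [0.0034, 0.0019, 0, 0]])

```text
time: 15.0
ee_pos: [0.5329, -0.0378, 0.0913]
orientation: [0.0, 1.0, -0.001, 0.004]
contact_force: [10.0, -2.2, -9.7]
opening: 0.0242
grasp_force: 20.2
```

Call:
send_rows(steps=[[0.0033, 0.0023, 0, 0], [0.003, 0.0025, 0, 0], [0.0028, 0.0027, 0, 0]])

```text
time: 15.3
ee_pos: [0.5235, -0.0314, 0.0914]
orientation: [0.001, 1.0, -0.001, 0.003]
contact_force: [8.9, -4.0, -8.7]
opening: 0.0236
grasp_force: 20.4
```

Call:
send_rows(steps=[[0.0026, 0.003, 0.0003, 0], [0.0022, 0.0032, 0.0003, 0], [0.002, 0.0034, 0, 0], [0.0017, 0.0035, 0, 0], [0.0014, 0.0037, 0, 0]])

```text
time: 15.8
ee_pos: [0.5122, -0.0164, 0.0908]
orientation: [0.001, 1.0, -0.002, 0.002]
contact_force: [4.4, -8.7, -2.6]
opening: 0.0242
grasp_force: 21.0
```

Call:
send_rows(steps=[[0.001, 0.0038, 0, 0], [0.0008, 0.0038, 0, 0], [0.0003, 0.0039, 0, 0], [0.0001, 0.004, 0, 0], [-0.0003, 0.0039, 0, 0]])

```text
time: 16.3
ee_pos: [0.5081, 0.0024, 0.0904]
orientation: [0.002, 1.0, -0.002, -0.0]
contact_force: [-1.7, -9.6, 3.0]
opening: 0.024
grasp_force: 21.4
```

Call:
send_rows(steps=[[-0.0007, 0.0039, 0, 0], [-0.001, 0.0038, 0, 0], [-0.0013, 0.0037, 0, 0], [-0.0016, 0.0035, 0, 0], [-0.0019, 0.0034, 0, 0]])

```text
time: 16.8
ee_pos: [0.5123, 0.0214, 0.0901]
orientation: [0.001, 1.0, -0.002, -0.003]
contact_force: [-7.9, -6.9, 8.8]
opening: 0.0237
grasp_force: 21.9
```

Call:
send_rows(steps=[[-0.0023, 0.0033, 0, 0], [-0.0025, 0.003, 0, 0], [-0.0027, 0.0028, 0, 0], [-0.003, 0.0026, 0, 0], [-0.0032, 0.0022, 0, 0]])

```text
time: 17.3
ee_pos: [0.525, 0.0372, 0.0901]
orientation: [0.001, 1.0, -0.001, -0.004]
contact_force: [-11.0, -0.8, 11.9]
opening: 0.0234
grasp_force: 22.0
```

Call:
send_rows(steps=[[-0.0034, 0.002, 0, 0], [-0.0035, 0.0017, 0, 0], [-0.0037, 0.0014, 0, 0], [-0.0038, 0.001, 0, 0], [-0.0038, 0.0008, 0, 0]])

```text
time: 17.8
ee_pos: [0.5434, 0.0462, 0.0901]
orientation: [-0.0, 1.0, 0.0, -0.004]
contact_force: [-9.9, 2.5, 9.5]
opening: 0.024
grasp_force: 21.8
```

Call:
send_rows(steps=[[-0.0039, 0.0003, 0, 0], [-0.004, 0.0001, 0, 0], [-0.0039, -0.0003, 0, 0], [-0.0039, -0.0007, 0, 0], [-0.0038, -0.001, 0, 0]])

```text
time: 18.3
ee_pos: [0.5635, 0.0462, 0.0901]
orientation: [-0.001, 1.0, 0.001, -0.003]
contact_force: [-8.1, 5.4, 6.3]
opening: 0.0239
grasp_force: 21.4
```

Call:
send_rows(steps=[[-0.0037, -0.0013, 0, 0], [-0.0035, -0.0016, 0, 0], [-0.0034, -0.0019, 0, 0], [-0.0033, -0.0023, 0, 0], [-0.003, -0.0025, 0, 0]])

```text
time: 18.8
ee_pos: [0.5813, 0.0379, 0.0901]
orientation: [-0.001, 1.0, 0.002, -0.002]
contact_force: [-5.2, 7.1, 4.6]
opening: 0.0237
grasp_force: 21.3
```

Call:
send_rows(steps=[[-0.0028, -0.0027, 0, 0], [-0.0026, -0.003, 0, 0], [-0.0022, -0.0032, 0, 0], [-0.002, -0.0034, 0, 0], [-0.0017, -0.0035, 0, 0]])

```text
time: 19.3
ee_pos: [0.5936, 0.0228, 0.0902]
orientation: [-0.001, 1.0, 0.002, -0.001]
contact_force: [-3.4, 8.9, 2.2]
opening: 0.024
grasp_force: 21.2
```

Call:
send_rows(steps=[[-0.0014, -0.0037, 0, 0], [-0.001, -0.0038, 0, 0], [-0.0008, -0.0038, 0, 0], [-0.0003, -0.0039, 0, 0], [-0.0001, -0.004, 0, 0]])

```text
time: 19.8
ee_pos: [0.5984, 0.0039, 0.0905]
orientation: [-0.001, 1.0, 0.002, 0.0]
contact_force: [-0.5, 9.9, 2.2]
opening: 0.0242
grasp_force: 21.2
```

Call:
send_rows(steps=[[0.0003, -0.0039, 0, 0], [0.0007, -0.0039, 0, 0], [0.001, -0.0038, 0, 0], [0.0013, -0.0037, 0, 0], [0.0016, -0.0035, 0, 0]])

```text
time: 20.3
ee_pos: [0.5947, -0.015, 0.0908]
orientation: [-0.001, 1.0, 0.002, 0.001]
contact_force: [2.5, 8.7, 0.9]
opening: 0.0235
grasp_force: 21.1
```

Call:
send_rows(steps=[[0.0019, -0.0034, 0, 0], [0.0023, -0.0033, 0, 0], [0.0025, -0.003, 0, 0], [0.0027, -0.0028, 0, 0], [0.003, -0.0026, 0, 0]])

```text
time: 20.8
ee_pos: [0.5835, -0.0306, 0.0911]
orientation: [-0.001, 1.0, 0.002, 0.002]
contact_force: [5.3, 8.2, -1.6]
opening: 0.0238
grasp_force: 20.9
```

Call:
send_rows(steps=[[0.0032, -0.0022, 0, 0], [0.0034, -0.002, 0, 0], [0.0035, -0.0017, 0, 0], [0.0037, -0.0014, 0, 0], [0.0038, -0.001, 0, 0]])

```text
time: 21.3
ee_pos: [0.567, -0.0402, 0.0913]
orientation: [-0.001, 1.0, 0.001, 0.004]
contact_force: [7.9, 5.3, -4.6]
opening: 0.0243
grasp_force: 20.6
```

Call:
send_rows(steps=[[0.0038, -0.0008, 0, 0], [0.0039, -0.0003, 0, 0], [0.004, -0.0001, 0, 0], [0.0039, 0.0003, 0, 0], [0.0039, 0.0007, 0, 0]])

```text
time: 21.8
ee_pos: [0.548, -0.0423, 0.0913]
orientation: [-0.0, 1.0, -0.0, 0.004]
contact_force: [9.0, 0.8, -6.2]
opening: 0.0238
grasp_force: 20.4
```

Call:
send_rows(steps=[[0.0038, 0.001, 0, 0], [0.0037, 0.0013, 0, 0], [0.0035, 0.0016, 0, 0], [0.0034, 0.0019, 0, 0], [0.0033, 0.0023, 0, 0]])

```text
time: 22.3
ee_pos: [0.5299, -0.0362, 0.0912]
orientation: [0.0, 1.0, -0.001, 0.004]
contact_force: [8.2, -2.8, -7.0]
opening: 0.0239
grasp_force: 20.6
```

Call:
send_rows(steps=[[0.003, 0.0025, 0, 0], [0.0028, 0.0027, 0, 0], [0.0026, 0.003, 0, 0], [0.0022, 0.0032, 0, 0], [0.002, 0.0034, 0, 0]])

```text
time: 22.8
ee_pos: [0.516, -0.0231, 0.0909]
orientation: [0.001, 1.0, -0.002, 0.003]
contact_force: [6.5, -7.3, -3.9]
opening: 0.0241
grasp_force: 21.0
```

Call:
send_rows(steps=[[0.0017, 0.0035, 0, 0], [0.0014, 0.0037, 0, 0], [0.001, 0.0038, 0, 0], [0.0008, 0.0038, 0, 0], [0.0003, 0.0039, 0, 0]])

```text
time: 23.3
ee_pos: [0.5088, -0.0054, 0.0906]
orientation: [0.002, 1.0, -0.002, 0.001]
contact_force: [0.3, -9.5, 1.2]
opening: 0.024
grasp_force: 21.4
```

Call:
send_rows(steps=[[0.0001, 0.004, 0, 0], [-0.0003, 0.0039, 0, 0], [-0.0007, 0.0039, 0, 0], [-0.001, 0.0038, 0, 0], [-0.0013, 0.0037, 0, 0]])

```text
time: 23.8
ee_pos: [0.5096, 0.014, 0.0902]
orientation: [0.002, 1.0, -0.002, -0.002]
contact_force: [-4.8, -8.0, 7.3]
opening: 0.0235
grasp_force: 21.9
```

Call:
send_rows(steps=[[-0.0016, 0.0035, 0, 0], [-0.0019, 0.0034, 0, 0], [-0.0023, 0.0033, 0, 0], [-0.0025, 0.003, 0, 0], [-0.0027, 0.0028, 0, 0]])

```text
time: 24.3
ee_pos: [0.5191, 0.0316, 0.0901]
orientation: [0.001, 1.0, -0.001, -0.003]
contact_force: [-9.7, -3.5, 11.7]
opening: 0.0238
grasp_force: 22.2
```

Call:
send_rows(steps=[[-0.003, 0.0026, 0, 0], [-0.0032, 0.0022, 0, 0], [-0.0034, 0.002, 0, 0], [-0.0035, 0.0017, 0, 0], [-0.0037, 0.0014, 0, 0]])

```text
time: 24.8
ee_pos: [0.5357, 0.0436, 0.0901]
orientation: [0.0, 1.0, -0.0, -0.004]
contact_force: [-10.2, 1.3, 10.3]
opening: 0.0237
grasp_force: 22.1
```

Call:
send_rows(steps=[[-0.0038, 0.001, 0, 0], [-0.0038, 0.0008, 0, 0], [-0.0039, 0.0003, 0, 0], [-0.004, 0.0001, 0, 0], [-0.0039, -0.0003, 0, 0]])

```text
time: 25.3
ee_pos: [0.5556, 0.0473, 0.0901]
orientation: [-0.001, 1.0, 0.001, -0.003]
contact_force: [-9.1, 5.1, 8.7]
opening: 0.024
grasp_force: 21.7
```

Call:
send_rows(steps=[[-0.0039, -0.0007, 0, 0], [-0.0038, -0.001, 0, 0], [-0.0037, -0.0013, 0, 0], [-0.0035, -0.0016, 0, 0], [-0.0034, -0.0019, 0, 0]])

```text
time: 25.8
ee_pos: [0.5746, 0.0422, 0.09]
orientation: [-0.001, 1.0, 0.002, -0.003]
contact_force: [-6.6, 7.0, 5.3]
opening: 0.0236
grasp_force: 21.4
```

Call:
send_rows(steps=[[-0.0033, -0.0023, 0, 0], [-0.003, -0.0025, 0, 0], [-0.0028, -0.0027, 0, 0], [-0.0026, -0.003, 0, 0], [-0.0022, -0.0032, 0, 0]])

```text
time: 26.3
ee_pos: [0.5896, 0.0294, 0.0902]
orientation: [-0.001, 1.0, 0.002, -0.002]
contact_force: [-4.2, 8.2, 2.7]
opening: 0.0237
grasp_force: 21.3
```

Call:
send_rows(steps=[[-0.002, -0.0034, 0, 0], [-0.0017, -0.0035, 0, 0], [-0.0014, -0.0037, 0, 0], [-0.001, -0.0038, 0, 0], [-0.0008, -0.0038, 0, 0]])

```text
time: 26.8
ee_pos: [0.5975, 0.0117, 0.0904]
orientation: [-0.001, 1.0, 0.002, -0.0]
contact_force: [-1.0, 8.9, 2.1]
opening: 0.0235
grasp_force: 21.3
```

Call:
send_rows(steps=[[-0.0003, -0.0039, 0, 0], [-0.0001, -0.004, 0, 0], [0.0003, -0.0039, 0, 0], [0.0007, -0.0039, 0, 0], [0.001, -0.0038, 0, 0]])

```text
time: 27.3
ee_pos: [0.5971, -0.0077, 0.0907]
orientation: [-0.001, 1.0, 0.002, 0.001]
contact_force: [2.0, 9.9, 0.1]
opening: 0.024
grasp_force: 21.3
```

Call:
send_rows(steps=[[0.0013, -0.0037, 0, 0], [0.0016, -0.0035, 0, 0], [0.0019, -0.0034, 0, 0], [0.0023, -0.0033, 0, 0], [0.0025, -0.003, 0, 0]])

```text
time: 27.8
ee_pos: [0.5888, -0.025, 0.091]
orientation: [-0.001, 1.0, 0.002, 0.002]
contact_force: [4.0, 8.1, -0.1]
opening: 0.0238
grasp_force: 21.1
```

Call:
send_rows(steps=[[0.0027, -0.0028, 0, 0], [0.003, -0.0026, 0, 0], [0.0032, -0.0022, 0, 0], [0.0034, -0.002, 0, 0], [0.0035, -0.0017, 0, 0]])

```text
time: 28.3
ee_pos: [0.5741, -0.0372, 0.0912]
orientation: [-0.001, 1.0, 0.001, 0.003]
contact_force: [6.1, 7.1, -3.0]
opening: 0.0237
grasp_force: 20.9
```

Call:
send_rows(steps=[[0.0037, -0.0014, 0, 0], [0.0038, -0.001, 0, 0], [0.0038, -0.0008, 0, 0], [0.0039, -0.0003, 0, 0], [0.004, -0.0001, 0, 0]])

```text
time: 28.8
ee_pos: [0.5557, -0.0425, 0.0913]
orientation: [-0.001, 1.0, 0.0, 0.004]
contact_force: [9.3, 2.8, -4.9]
opening: 0.0238
grasp_force: 20.6
```

Call:
send_rows(steps=[[0.0039, 0.0003, 0, 0], [0.0039, 0.0007, 0, 0], [0.0038, 0.001, 0, 0], [0.0037, 0.0013, 0, 0], [0.0035, 0.0016, 0, 0]])

```text
time: 29.3
ee_pos: [0.5368, -0.0396, 0.0912]
orientation: [0.0, 1.0, -0.001, 0.004]
contact_force: [10.1, -1.0, -7.3]
opening: 0.0236
grasp_force: 20.6
```

Call:
send_rows(steps=[[0.0034, 0.0019, 0, 0], [0.0033, 0.0023, 0, 0], [0.003, 0.0025, 0, 0], [0.0028, 0.0027, 0, 0], [0.0026, 0.003, 0, 0]])

```text
time: 29.8
ee_pos: [0.5209, -0.0291, 0.091]
orientation: [0.001, 1.0, -0.002, 0.003]
contact_force: [7.7, -5.8, -5.5]
opening: 0.0237
grasp_force: 20.9
```

Call:
send_rows(steps=[[0.0022, 0.0032, 0, 0], [0.002, 0.0034, 0, 0], [0.0017, 0.0035, 0, 0], [0.0014, 0.0037, 0, 0], [0.001, 0.0038, 0, 0]])

```text
time: 30.3
ee_pos: [0.5108, -0.0128, 0.0907]
orientation: [0.001, 1.0, -0.002, 0.002]
contact_force: [2.0, -9.6, -0.6]
opening: 0.024
grasp_force: 21.4
```

Call:
send_rows(steps=[[0.0008, 0.0038, 0, 0], [0.0003, 0.0039, 0, 0], [0.0001, 0.004, 0, 0], [-0.0003, 0.0039, 0, 0], [-0.0007, 0.0039, 0, 0]])

```text
time: 30.8
ee_pos: [0.5083, 0.0063, 0.0904]
orientation: [0.002, 1.0, -0.002, -0.001]
contact_force: [-3.5, -9.2, 3.7]
opening: 0.0244
grasp_force: 21.8
```

Call:
send_rows(steps=[[-0.001, 0.0038, 0, 0], [-0.0013, 0.0037, 0, 0], [-0.0016, 0.0035, 0, 0], [-0.0019, 0.0034, 0, 0], [-0.0023, 0.0033, 0, 0]])

```text
time: 31.3
ee_pos: [0.5143, 0.025, 0.0901]
orientation: [0.001, 1.0, -0.002, -0.003]
contact_force: [-8.1, -5.6, 9.6]
opening: 0.0238
grasp_force: 22.2
```

Call:
send_rows(steps=[[-0.0025, 0.003, 0, 0], [-0.0027, 0.0028, 0, 0], [-0.003, 0.0026, 0, 0], [-0.0032, 0.0022, 0, 0], [-0.0034, 0.002, 0, 0]])

```text
time: 31.8
ee_pos: [0.5284, 0.0397, 0.0901]
orientation: [0.0, 1.0, -0.001, -0.004]
contact_force: [-11.2, 0.1, 11.2]
opening: 0.0237
grasp_force: 22.3
```

Call:
send_rows(steps=[[-0.0035, 0.0017, 0, 0], [-0.0037, 0.0014, 0, 0], [-0.0038, 0.001, 0, 0], [-0.0038, 0.0008, 0, 0], [-0.0039, 0.0003, 0, 0]])

```text
time: 32.3
ee_pos: [0.5474, 0.0469, 0.0901]
orientation: [-0.0, 1.0, 0.0, -0.003]
contact_force: [-10.1, 4.7, 10.0]
opening: 0.0241
grasp_force: 22.0
```

Call:
send_rows(steps=[[-0.004, 0.0001, 0, 0], [-0.0039, -0.0003, 0, 0], [-0.0039, -0.0007, 0, 0], [-0.0038, -0.001, 0, 0], [-0.0037, -0.0013, 0, 0]])

```text
time: 32.8
ee_pos: [0.5674, 0.0452, 0.09]
orientation: [-0.001, 1.0, 0.001, -0.003]
contact_force: [-8.2, 7.0, 6.7]
opening: 0.0238
grasp_force: 21.6
```

Call:
send_rows(steps=[[-0.0035, -0.0016, 0, 0], [-0.0034, -0.0019, 0, 0], [-0.0033, -0.0023, 0, 0], [-0.003, -0.0025, 0, 0], [-0.0028, -0.0027, 0, 0]])

```text
time: 33.3
ee_pos: [0.5843, 0.0354, 0.0901]
orientation: [-0.001, 1.0, 0.002, -0.002]
contact_force: [-6.2, 8.9, 3.1]
opening: 0.024
grasp_force: 21.5
```

Call:
send_rows(steps=[[-0.0026, -0.003, 0, 0], [-0.0022, -0.0032, 0, 0], [-0.002, -0.0034, 0, 0], [-0.0017, -0.0035, 0, 0], [-0.0014, -0.0037, 0, 0]])

```text
time: 33.8
ee_pos: [0.5952, 0.0192, 0.0903]
orientation: [-0.001, 1.0, 0.002, -0.001]
contact_force: [-3.1, 9.2, 2.5]
opening: 0.0239
grasp_force: 21.4
```

Call:
send_rows(steps=[[-0.001, -0.0038, 0, 0], [-0.0008, -0.0038, 0, 0], [-0.0003, -0.0039, 0, 0], [-0.0001, -0.004, 0, 0], [0, 0, 0, 0]])

```text
time: 34.3
ee_pos: [0.5984, 0.0031, 0.0905]
orientation: [-0.001, 1.0, 0.002, 0.0]
contact_force: [-1.1, 8.0, 2.1]
opening: 0.0235
grasp_force: 21.4
```

Call:
send_rows(steps=[[0, 0, 0, 0]])

```text
time: 34.4
ee_pos: [0.5984, 0.0032, 0.0905]
orientation: [-0.001, 1.0, 0.002, 0.0]
contact_force: [-0.2, 8.7, 1.6]
opening: 0.0237
grasp_force: 21.3
```

Call:
send_rows(steps=[[0.0003, -0.0039, 0, 0], [0.0007, -0.0039, 0, 0], [0.001, -0.0038, 0, 0], [0.0013, -0.0037, 0, 0], [0, 0, 0, 0]])

```text
time: 34.9
ee_pos: [0.5958, -0.0121, 0.0908]
orientation: [-0.001, 1.0, 0.002, 0.001]
contact_force: [1.5, 8.3, 0.3]
opening: 0.0241
grasp_force: 21.3
```

Call:
send_rows(steps=[[0.0006, -0.0015, 0, 0], [0.0005, -0.0013, 0, 0], [0, 0, 0, 0]])

```text
time: 35.2
ee_pos: [0.595, -0.0145, 0.0908]
orientation: [-0.001, 1.0, 0.002, 0.001]
contact_force: [2.1, 8.4, 0.4]
opening: 0.0239
grasp_force: 21.3
```

Call:
send_rows(steps=[[0.0002, -0.0005, 0, 0], [0, 0, 0, 0]])

```text
time: 35.4
ee_pos: [0.5949, -0.0147, 0.0908]
orientation: [-0.001, 1.0, 0.002, 0.001]
contact_force: [1.8, 9.6, 0.6]
opening: 0.0237
grasp_force: 21.3
```

Call:
send_rows(steps=[[-0.0007, 0.0018, 0, 0], [0, 0, 0, 0]])

```text
time: 35.6
ee_pos: [0.5952, -0.0141, 0.0907]
orientation: [-0.001, 1.0, 0.001, 0.001]
contact_force: [1.5, 7.0, 0.7]
opening: 0.024
grasp_force: 21.3
```

Call:
send_rows(steps=[[-0.0007, 0.0018, 0, 0], [0, 0, 0, 0]])

```text
time: 35.8
ee_pos: [0.5955, -0.0137, 0.0905]
orientation: [-0.001, 1.0, 0.001, 0.0]
contact_force: [-0.8, 5.3, 1.6]
opening: 0.0238
grasp_force: 21.3
```

Call:
send_rows(steps=[[-0.0006, 0.0015, 0, 0], [0, 0, 0, 0]])

```text
time: 36.0
ee_pos: [0.5958, -0.0135, 0.0904]
orientation: [-0.0, 1.0, 0.0, 0.0]
contact_force: [-0.7, 3.7, 1.1]
opening: 0.0239
grasp_force: 21.3
```

Call:
send_rows(steps=[[0.001, -0.0025, 0, 0], [0.001, -0.0026, 0, 0], [0.0004, -0.001, 0, 0], [0, 0, 0, 0]])

```text
time: 36.4
ee_pos: [0.5941, -0.0174, 0.0905]
orientation: [-0.001, 1.0, 0.001, 0.001]
contact_force: [2.3, 9.0, 1.7]
opening: 0.0242
grasp_force: 21.4
```

Call:
send_rows(steps=[[-0.0008, 0.0018, 0, 0], [-0.0007, 0.0018, 0, 0], [-0.0003, 0.0007, 0, 0], [0, 0, 0, 0]])

```text
time: 36.8
ee_pos: [0.595, -0.016, 0.0902]
orientation: [0.0, 1.0, -0.0, -0.0]
contact_force: [-0.6, 2.2, 2.9]
opening: 0.0238
grasp_force: 21.3
```

Call:
send_rows(steps=[[0, 0, 0, 0], [0, 0, 0, 0]])

```text
time: 37.0
ee_pos: [0.595, -0.0159, 0.0902]
orientation: [0.0, 1.0, -0.0, -0.0]
contact_force: [-1.8, 3.4, 2.0]
opening: 0.024
grasp_force: 21.4
```

Call:
send_rows(steps=[[0, 0, 0, 0], [0, 0, 0, 0], [0, 0, 0, 0], [0, 0, 0, 0]], grip=0.3)

```text
time: 37.4
ee_pos: [0.595, -0.0161, 0.0901]
orientation: [0.0, 1.0, -0.0, -0.0]
contact_force: [-0.1, -0.7, 0.3]
opening: 0.0556
grasp_force: 0.0
```

Call:
send_rows(steps=[[0, 0, -0.02, 0], [0, 0, -0.04, 0], [0, 0, -0.045, 0], [0, 0, -0.03, 0], [0, 0, 0, 0]])

```text
time: 37.9
ee_pos: [0.5981, -0.016, 0.2302]
orientation: [0.0, 1.0, 0.0, 0.004]
contact_force: [0.4, -0.4, 0.4]
opening: 0.0555
grasp_force: 0.0
```

Run:
```python
from h import *
o=env.get_obs();print(o["time"],o["ee_pos"])
s=env.get_image("scene");c=env.camera_info("scene");w=env.get_image("wrist");cw=env.camera_info("wrist")
X=[.5948,-.0157,.119];X2=[.5948,-.0157,.137]
print("exp knob s",proj(c,X),dark(s,proj(c,X),20));print("exp w",proj(cw,X2),dark(w,proj(cw,X2),45,25))
print("ball",dark(s,(336,200),16))
b=[(np.array(p)-q).round(1).tolist() for p,q in []]
i0=cv2.imread("pics/scene0.png");print("jam/tumbler diff",np.abs(i0[205:245,232:262].astype(int)-s[205:245,232:262]).mean(),np.abs(i0[158:208,345:372].astype(int)-s[158:208,345:372]).mean())
cv2.imwrite("pics/end.png",s)
```

```text
37.9 [ 0.59809196 -0.01603115  0.23023585]
exp knob s [267.24510985 305.84822811] [([267.6, 305.2], [260, 288, 16, 30, 321]), ([252.0, 311.0], [247, 309, 12, 5, 41])]
exp w [277.46269994 199.80323567] [([309.1, 159.8], [301, 154, 16, 12, 48]), ([278.5, 191.0], [267, 176, 24, 31, 606])]
ball [([336.2, 199.6], [330, 193, 14, 14, 159])]
jam/tumbler diff 80.95861111111111 29.86567901234568
```

View pics/end.png

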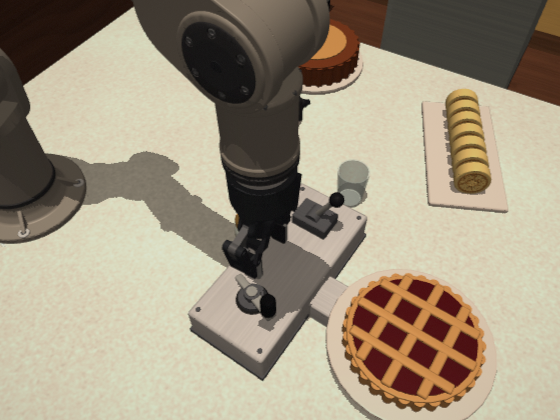

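The knob is at (267,303), where it was left, and the brake ball at (336,199) is on. The glass at (351,183) hasn't moved. The jam jar at (247,225) is hidden behind the arm, but nothing came near it. The gripper is clear, so I'm handing in.

```bash
python3 -c "
from rig import env
print(env.hand_in())"
```

```text
the job is handed in; nothing more can be done
None
```

I pushed the brake to its far stop, then wound the crank three turns from the bite (about 2° over by my estimate), let go, and handed in at about 38 s; the brake and glass were in place in the last picture, but the arm hid the jam jar.

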